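# Park the spring clamp open with its push-push lock

## Robot

A 7-joint arm with a two-finger parallel gripper is mounted at the origin on a cart in front of the work surface, level with it; the furniture and walls round the work are solid. World frame = base frame: x ahead of the robot, y to its left, z up, the work surface at z = 0. Lengths are in m, angles in rad, forces in N, time in s.
With the tool pointing down it reaches from about 0.4 to 0.875 m from the base axis. Payload 19.3 kg.
Tool frame: the origin (TCP) lies midway between the tips of the shut fingers; the grasp point (between the pads) lies 19 mm behind it; z points along the fingers, y is the line along which they close (so a half turn about z gives the same grasp; the last joint's range is limited). The gripper opens to 85 mm and grips with 20 to 120 N. Pads are 22 mm wide; open, the fingers measure 114 mm over their backs; the gripper's body (76 mm by 85 mm) begins 54 mm behind the grasp point. The pads swing forward as they close: fully open they stand 13 mm farther back than shut.
Start: joints at [1.138, 0.521, -0.036, 1.599, 0.021, 1.021, -0.113], TCP at [0.222, -0.584, 0.231] pointing down, gripper open.
Joint ranges: [-2.91, 2.91], [-0.3, 2.13], [-1.5, 1.42], [0.17, 2.43], [-1.26, 4.41], [0.16, 1.93], [-2.52, 2.52]. Speed limits (rad/s): [1.89, 1.89, 2.39, 2.39, 3.01, 3.01, 3.01].

## Interface

Orientations are given as [roll, pitch, yaw] about the fixed x, y, z axes, in that order (R = Rz(yaw) Ry(pitch) Rx(roll)).
In Python, from workcell import * gives the robot as it stands. The module is installed in compiled form; this text tells all that it offers.
- The arm moves only by the tool play_rows, never from a script. Its argument "deltas" is a list of rows, each a list of 7 numbers: the shift along the tool's x, y, z in units of 500 mm (1.0 is 500 mm), then the turn, a rotation vector about the tool's x, y, z in units of 120 degrees (1.0 is 120 degrees), then the closure, from 0 (fully open) to 1 (shut). A call has 1 to 10 rows; each row is the pose to reach, as a shift and turn from the pose commanded when the call began, along the tool's axes at that moment; what a row does not reach only later rows make up. A row lasts 1/10 s, in which the tool goes at most 50 mm and 8.59 degrees, less where a joint would pass 70% of its speed; a pose out of reach is approached as far as the arm can. A call with a number of a shift or a turn outside -1 to 1 is refused whole. A call with a gripper value outside its range is refused whole. The fingers move at their own pace and stop on an object; "newtons" is the grip in N (left out, the last holds). Time passes only in rows, so rows that repeat a pose let the fingers close. It gives the time, the measured TCP pose, the force, the opening and the grip force at its end, in the units of the state.
- observe(): the state, without advancing time (a new reading comes with each control period).
- grab_frame(name): name is "scene" or "top" or "wrist"; returns the picture (420x560x3 uint8, red, green, blue); there is no depth.
- get_calibration(name): a dict with "fovy" (degrees; the focal length in pixels is half the picture's height over the tangent of half this angle, whatever the lens; pixels are square), "cx", "cy" (the principal point, pixels), "xyz" and "rotation" of the camera in the world. Camera axes: x right, y down, z forward; pixel columns grow to the right and rows downward; lengths in m; the calibration is good to about 2 mm. A picture is of the moment at which its call begins: read the wrist's pose just before it. get_calibration takes no time and is no camera call; for the wrist camera it gives the pose at the moment of the call.
- job_done(): hands the job in; it is judged then, once.
The state is a dict: "clock": time; "qpos": joint angles; "qd": joint speeds; "joint_efforts": joint torques, N m; "position": TCP position; "tool_rot": TCP orientation; "force": force on the tool from outside, world axes, zero at the start; "moment": the same for the moment, N m; "grip_width": finger opening in m; "finger_force": force on a finger pad.
Only numpy, scipy, OpenCV 4.12 (cv2) and the standard library are available. Lean on these libraries where they do the work, as an engineer would, in place of code of your own. Each camera call takes 0.05 s, during which the arm holds its last target. There are 200 camera calls.

## Task

Draw the blue jaw of the plate clamp fully back, away from the plate, and lock it there with the red knob so that it stays open when you let go. The knob is a push-push lock (each full press clicks it from locked to free or back) and it looks the same either way, so feel whether it is locked now; do not force the lock, and leave the plate and the things round about where they are.

Things in the scene. Friction and masses are not known exactly. Their poses are not given: they have to be found in the camera images.
- bed: Aluminium base plate of the clamp, 150 x 228 x 5 mm, fixed to the bench at another place and yaw each run. Origin on the bench, 4 mm in -y from the plate's centre. +y is the direction in which the jaw is drawn back (open), z up. The white well plate lies in its -y half, the jaw carriage slides on its +y half over a steel lock strip.
- clamp: Guide rods (x = +-22 mm, z = 26 mm) and end bracket (y = 106 to 116 mm, 34 mm high) fixed on the bed; same origin and axes as the bed. They carry the jaw carriage: white block 64 x 56 mm, top at z = 48 mm, blue jaw bar on its -y side, red knob on top. More than 25 N between bolt or jaw and strip, floor or end stop is forcing it.
- jaw (a joint): Travel of the jaw carriage along the bed's +y, m: 0 = closed by the plate, 0.0455 = end stop, fully open. A spring pushes it closed, 3 N at 0, 4.4 N at the stop, friction 0.5 N. Locked closed it has 2 mm play; locked open it settles back to about 0.041. The bolt can go down only within 1 mm of closed or beyond 0.0420; in between it lands on the strip 3 to 4 mm after it starts to move.
- knob_top (a point): Centre of the top of the red knob: rounded square post 24 x 24 mm, sides along the bed's x and y, its sides free for 37 mm below the top. Unpressed it stands 90 mm above the bench, locked or free alike, at x = 0, y = 31 mm + jaw in the bed frame. It rides on the jaw, so pinch it to pull the jaw, and push it straight down to click.
- collar (a point): Black collar 37 mm across that the knob sinks into; point at its top centre, 50 mm above the bench. Feel of the knob: it goes down easily (1 to 2 N) until it meets the lock bolt: 2 to 6 mm down if free, 10 to 14 mm down if locked (the slack differs each run). From there 4 N more, rising to 7 N. A press under 4 N never clicks. Start: locked or free by chance.
- bolt_floor (a point): Point on the bed's surface 31 mm in +y of its origin, where the lock bolt bottoms. A full click ends 1 to 2 mm short of bottoming; the knob bottoms hard 18 to 23 mm below its free height, by the run's slack (8 to 9 N just before, so stop at 12 to 15 N); then let it rise fully. Each full click turns locked to free or free to locked; a light press then tells which.
- plate: White 96-well plate with grey film, 86 x 128 x 15 mm, lying loose in the nest on the bed with its long side along the bed's x; origin at the centre of its underside.
- bottle_green_cap: Small white bottle with green cap, 36 mm diameter, 70 mm high, loose on the bench; origin under its centre.
- bottle_brown: Brown bottle with black cap, 62 mm diameter, 130 mm high, loose on the bench; origin under its centre.
- pipette: White micropipette with red button, lying, 240 x 37 x 28 mm, loose on the bench; origin under its centre.

How it is judged:
On the way:
1. the jaw is drawn back to its end stop (value of joint jaw above 0.042 m), for 0.2 s.
At the end, for the whole second after the job is handed in: The jaw stands at least 38 mm open, at rest, held there by its own lock (value of joint jaw above 0.038 m and velocity of joint jaw between -0.005 and 0.005 m/s); the robot touches nothing.
It fails at once if the lock bolt or the end stop is forced (more than 25 N between jaw mechanism and bed) (contact force between clamp and bed above 25 N).
It fails at once if the plate is shifted by more than 10 mm (distance of plate from where it was at the start of the episode above 0.01 m).
It fails at once if one of the two bottles or the pipette is moved by more than 20 mm (distance of any of bottle_green_cap, bottle_brown, pipette from where it was at the start of the episode above 0.02 m).
It also fails if it takes over 48 s, if anything falls off the work surface, if the arm or the gripper's body presses on something with over 40 N, if the wrist force passes 120 N, or if a joint passes its speed limit or range.

## Working session

There is one attempt and no reset: what is moved stays moved. The work goes in short steps, Python scripts to look and compute and a tool call to move; the robot and the scene stay as the last step left them, time stands still between calls to the robot, and variables do not carry over. Pictures are saved under pics/ and viewed, at most 10 in all, crops included, and the job is handed in when it is done.

Besides the shell and the picture viewer there is one more tool, called by a JSON object that holds its "op" and its "data", one argument or row to a line. play_rows: Moves the arm, as the interface text tells. Its arguments: {"type":"object","properties":{"deltas":{"type":"array"},"newtons":{"type":"number"}},"required":["deltas"]}

```bash
mkdir -p pics; python3 - <<'E'
from workcell import *
import cv2
s=observe();print(s)
for n in("top","scene"):
    c=get_calibration(n);print(n,c)
    cv2.imwrite(f"pics/{n}0.png",grab_frame(n)[:,:,::-1])
print(get_calibration("wrist"))
E
```

```text
{'clock': 0.0, 'qpos': array([ 1.1377899 ,  0.52201827, -0.03632604,  1.60000365,  0.02120922,
        1.02111545, -0.11283073]), 'qd': array([-1.05996068e-03, -8.98318823e-05, -3.91329958e-04, -1.50995651e-03,
       -1.06428789e-03, -5.30472638e-04, -6.11675024e-04]), 'joint_efforts': array([ 1.17442210e-04, -9.27134943e+01,  1.98042825e+00, -3.69938457e+01,
        1.78204273e-02,  8.11594364e-03, -7.92558978e-06]), 'position': array([ 0.22165177, -0.58400877,  0.23072466]), 'tool_rot': array([-3.14043690e+00,  9.21229378e-05,  3.62769339e-01]), 'force': array([-0.616977  ,  0.05374661, -0.48675425]), 'moment': array([ 0.0291653 ,  0.03016476, -0.00570258]), 'finger_force': 0.0, 'grip_width': 0.08512789237774117}
top {'fovy': 51.371138389538245, 'cx': 278.48453737322603, 'cy': 218.6399745836657, 'xyz': array([ 0.33259831, -0.12186504,  1.10340034]), 'rotation': array([-2.92829962e+00,  1.26810544e-03, -1.69051754e+00])}
scene {'fovy': 52.41287426948959, 'cx': 280.59079649632446, 'cy': 202.64051056077804, 'xyz': array([-0.01381601,  0.57057077,  0.61923152]), 'rotation': array([-2.09525327,  0.02389758, -2.47982292])}
{'fovy': 59.125826728814154, 'cx': 272.1867231606954, 'cy': 211.04848400557492, 'xyz': array([ 0.29883226, -0.55383179,  0.37285123]), 'rotation': array([ 2.81695769e+00,  1.64336023e-03, -1.20856117e+00])}
```

View pics/top0.png

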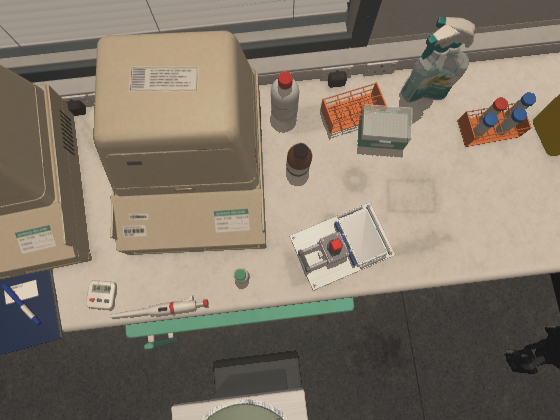

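View pics/scene0.png

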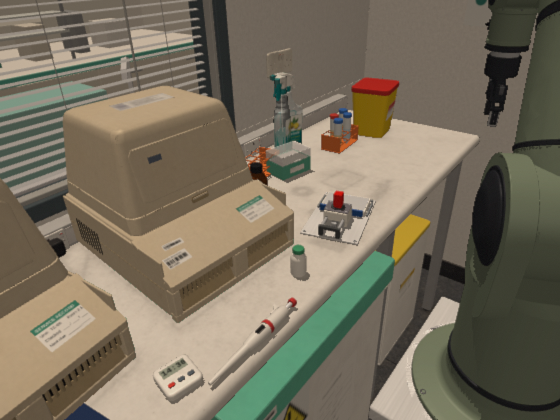

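The top view shows the clamp with the red knob at about (335,245). Its bed corners are near (290,237), (366,206), (394,257) and (315,289), and the end bracket is on the left (~(305,258)), so +y of the bed points left and slightly down. The scene view agrees.

```bash
cat > h.py <<'E'
from workcell import *
import numpy as np, cv2
from scipy.spatial.transform import Rotation as R
def ray(c,px,z):
    f=210/np.tan(np.radians(c["fovy"]/2))
    d=R.from_euler("xyz",c["rotation"]).as_matrix()@np.array([(px[0]-c["cx"])/f,(px[1]-c["cy"])/f,1])
    return c["xyz"]+d*(z-c["xyz"][2])/d[2]
def proj(c,p):
    f=210/np.tan(np.radians(c["fovy"]/2))
    q=R.from_euler("xyz",c["rotation"]).as_matrix().T@(np.array(p)-c["xyz"])
    return np.array([c["cx"]+f*q[0]/q[2],c["cy"]+f*q[1]/q[2]])
def T():
    s=observe();return s["position"],R.from_euler("xyz",s["tool_rot"])
def move(target,yaw):
    "shift in tool axes (/0.5) and rotvec (/120deg) to go to target, tool down with tool yaw"
    p,r=T(); t=R.from_euler("xyz",[np.pi,0,yaw])
    return (r.inv().apply(np.array(target)-p)/0.5).round(4),((r.inv()*t).as_rotvec()/np.radians(120)).round(4)
E
python3 - <<'E'
from h import *
c=get_calibration("top")
im=cv2.imread("pics/top0.png")
cr=im[190:305,270:410]
cv2.imwrite("pics/topc.png",cv2.resize(cr,None,fx=5,fy=5,interpolation=cv2.INTER_CUBIC))
h=cv2.cvtColor(im,cv2.COLOR_BGR2HSV)
m=cv2.inRange(h,(0,150,110),(8,255,255))|cv2.inRange(h,(172,150,110),(180,255,255))
n,l,st,ce=cv2.connectedComponentsWithStats(m)
for i in range(1,n):
    if st[i,4]>15: print(st[i],ce[i],ray(c,ce[i],.09))
for p in [(290,237),(366,206),(394,257),(315,289)]: print(ray(c,p,.005))
E
```

```text
[278  72  14  12 138] [284.73188406  77.53623188] [ 0.91477886 -0.20667233  0.09      ]
[495  98  14  12 120] [501.15833333 103.49166667] [ 0.7779922  -0.73863316  0.09      ]
[331 239  11  11  90] [336.18888889 244.14444444] [ 0.4737249  -0.27382349  0.09      ]
[203 300   5   6  20] [204.85 302.7 ] [0.37605584 0.04331366 0.09      ]
[170 303   4   9  27] [171.11111111 307.        ] [0.37564638 0.12036868 0.09      ]
[ 0.51787287 -0.17233369  0.005     ]
[ 0.57508381 -0.37789023  0.005     ]
[ 0.43564743 -0.42664436  0.005     ]
[ 0.38033711 -0.21767001  0.005     ]
```

View pics/topc.png

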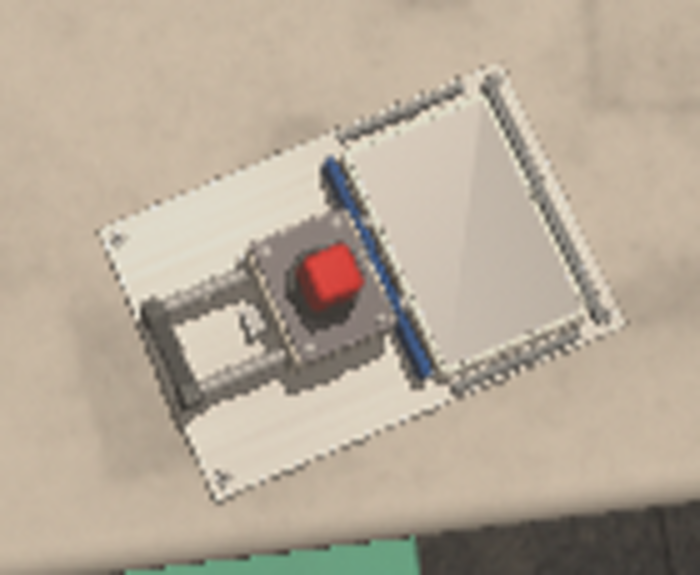

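```bash
python3 - <<'E'
from h import *
c=get_calibration("top")
P=[ray(c,p,.005)[:2] for p in [(289.6,236.4),(369,203.6),(395,254.4),(313.6,290)]]
P=np.array(P);print(P)
for a,b in [(0,1),(1,2),(2,3),(3,0)]: print(np.linalg.norm(P[a]-P[b]))
ey=(P[0]+P[3]-P[1]-P[2]);ex=(P[0]+P[1]-P[2]-P[3])
th=np.arctan2(ey[1],ey[0])-np.pi/2; th2=np.arctan2(ex[1],ex[0]);print(np.degrees(th),np.degrees(th2))
e=np.array([-np.sin(th),np.cos(th)])
cen=P.mean(0);o=cen-.004*e
print("origin",o,"knob",o+.031*e, "red", ray(c,(336.2,244.1),.09)[:2])
print(move([*(o+.031*e),.2],th+np.pi/2),th+np.pi/2)
E
```

```text
[[ 0.51953503 -0.17151449]
 [ 0.58048099 -0.38664507]
 [ 0.44185398 -0.43030877]
 [ 0.37831815 -0.21387859]]
0.2235969108496114
0.14534085917418182
0.22556335455191412
0.14743447934489504
16.0899710568986 17.088138080580894
origin [ 0.48115563 -0.30443004] knob [ 0.47256408 -0.27464438] red [ 0.47382598 -0.27386485]
(array([ 0.6887, -0.4004,  0.062 ]), array([-4.000e-04, -3.000e-04, -7.109e-01])) 1.851619298288369
```

{"op": "play_rows", "data": {
  "deltas": [
    [0.689,-0.4,0.062,0,0,-0.714,0],
    [0.689,-0.4,0.062,0,0,-0.714,0],
    [0.689,-0.4,0.062,0,0,-0.714,0],
    [0.689,-0.4,0.062,0,0,-0.714,0],
    [0.689,-0.4,0.062,0,0,-0.714,0],
    [0.689,-0.4,0.062,0,0,-0.714,0],
    [0.689,-0.4,0.062,0,0,-0.714,0],
    [0.689,-0.4,0.062,0,0,-0.714,0],
    [0.689,-0.4,0.062,0,0,-0.714,0],
    [0.689,-0.4,0.062,0,0,-0.714,0]
  ]
}}

```text
clock: 1.1
position: [0.4737, -0.2734, 0.2]
tool_rot: [-3.141, -0.001, 1.867]
force: [-0.6, -0.2, 0.7]
grip_width: 0.0854
finger_force: 0.0
```

{"op": "play_rows", "data": {
  "deltas": [
    [0,0,0,0,0,0,0],
    [0,0,0,0,0,0,0],
    [0,0,0,0,0,0,0]
  ]
}}

```text
clock: 1.4
position: [0.4727, -0.2754, 0.2002]
tool_rot: [-3.141, -0.0, 1.854]
force: [-0.0, -0.3, 0.1]
grip_width: 0.0853
finger_force: 0.0
```

```bash
python3 - <<'E'
from h import *
c=get_calibration("wrist");im=grab_frame("wrist")[:,:,::-1].copy()
cv2.imwrite("pics/w1.png",im)
print(observe()["force"],move([.473,-.274,.2],np.radians(106.5)))
h=cv2.cvtColor(im,cv2.COLOR_BGR2HSV)
m=cv2.inRange(h,(0,150,60),(8,255,255))|cv2.inRange(h,(172,150,60),(180,255,255))
n,l,st,ce=cv2.connectedComponentsWithStats(m)
for i in range(1,n):
    if st[i,4]>100: print(st[i],ce[i],ray(c,ce[i],.09))
print(proj(c,[.473,-.274,.09]))
E
```

```text
[ 0.67125777  0.37472369 -0.05640313] (array([0.0024, 0.0012, 0.0006]), array([-0.    ,  0.    , -0.0019]))
[ 259  180   33   40 1202] [274.73377704 199.8327787 ] [ 0.47310754 -0.26810488  0.09      ]
[272.27831787 207.35851443]
```

View pics/w1.png

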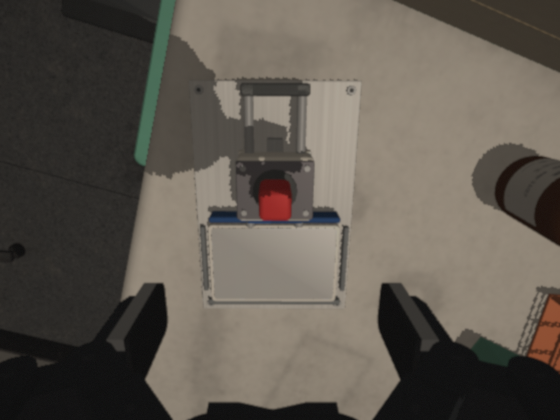

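Wrist view: the clamp is upright in the picture with the bed's +y up. The knob is at cols 259–292, rows 180–220, with its dark +y side face at the top. Bed corners are near (192,81) and (361,82), and the fingers straddle it.

```bash
python3 - <<'E'
from h import *
c=get_calibration("wrist");th=np.radians(16.5)
A=np.array([[np.cos(th),np.sin(th)],[-np.sin(th),np.cos(th)]])
o=np.array([.473,-.274])
for p,z in [((192,81),.005),((361,82),.005),((203,305),.005),((345,305),.005),((275,220),.09),((259,205),.09),((292,205),.09)]:
    print(p,(A@(ray(c,p,z)[:2]-o)*1000).round(1))
print((A@(T()[0][:2]-o)*1000).round(1))
E
```

```text
(192, 81) [-68.5  86.9]
(361, 82) [76.8 85.5]
(203, 305) [ -73.3 -135.2]
(345, 305) [  75.9 -135.8]
(275, 220) [ 2.  -9.6]
(259, 205) [-9.4  1.8]
(292, 205) [14.2  1.7]
[-0.6 -1.2]
```

```bash
python3 - <<'E'
from h import *
print(move([.4745,-.2713,.074],np.radians(106)))
E
```

```text
(array([0.0068, 0.0057, 0.2526]), array([-0.    ,  0.    ,  0.0023]))
```

{"op": "play_rows", "data": {
  "deltas": [
    [0.007,0.006,0.08,0,0,0.002,0],
    [0.007,0.006,0.15,0,0,0.002,0],
    [0.007,0.006,0.21,0,0,0.002,0],
    [0.007,0.006,0.253,0,0,0.002,0],
    [0.007,0.006,0.253,0,0,0.002,0],
    [0.007,0.006,0.253,0,0,0.002,0]
  ]
}}

```text
clock: 2.05
position: [0.475, -0.2709, 0.0743]
tool_rot: [-3.142, -0.0, 1.853]
force: [0.1, 0.4, 0.2]
grip_width: 0.0852
finger_force: 0.0
```

{"op": "play_rows", "data": {
  "deltas": [
    [0,0,0,0,0,0,0.5],
    [0,0,0,0,0,0,0.6],
    [0,0,0,0,0,0,0.7],
    [0,0,0,0,0,0,0.8],
    [0,0,0,0,0,0,0.9],
    [0,0,0,0,0,0,0.9],
    [0,0,0,0,0,0,0.9]
  ],
  "newtons": 40
}}

```text
clock: 2.75
position: [0.474, -0.2713, 0.0737]
tool_rot: [-3.14, -0.0, 1.853]
force: [-4.9, -1.3, 0.5]
grip_width: 0.0228
finger_force: 44.1
```

{"op": "play_rows", "data": {
  "deltas": [
    [0,0,0.004,0,0,0,0.9],
    [0,0,0.008,0,0,0,0.9],
    [0,0,0.008,0,0,0,0.9],
    [0,0,0.008,0,0,0,0.9]
  ]
}}

```text
clock: 3.15
position: [0.474, -0.2713, 0.0698]
tool_rot: [-3.14, -0.0, 1.853]
force: [-5.9, -1.4, 4.8]
grip_width: 0.0233
finger_force: 44.6
```

{"op": "play_rows", "data": {
  "deltas": [
    [0,0,0.004,0,0,0,0.9],
    [0,0,0.008,0,0,0,0.9],
    [0,0,0.008,0,0,0,0.9],
    [0,0,0.008,0,0,0,0.9]
  ]
}}

```text
clock: 3.55
position: [0.474, -0.2713, 0.0659]
tool_rot: [-3.14, 0.0, 1.853]
force: [-6.3, -1.8, 6.0]
grip_width: 0.0229
finger_force: 44.7
```

Press meets the bolt within 4 mm, so the lock is free now. I'll let the knob rise, then pull a little to confirm.

{"op": "play_rows", "data": {
  "deltas": [
    [0,0,-0.008,0,0,0,0.9],
    [0,0,-0.016,0,0,0,0.9],
    [0,0,-0.016,0,0,0,0.9]
  ]
}}

```text
clock: 3.85
position: [0.474, -0.2713, 0.0741]
tool_rot: [-3.14, -0.0, 1.853]
force: [-5.1, -2.1, 0.1]
grip_width: 0.0226
finger_force: 44.1
```

{"op": "play_rows", "data": {
  "deltas": [
    [0.003,0,0,0,0,0,0.9],
    [0.006,0,0,0,0,0,0.9],
    [0.008,0,0,0,0,0,0.9],
    [0.008,0,0,0,0,0,0.9]
  ]
}}

```text
clock: 4.25
position: [0.473, -0.2677, 0.0738]
tool_rot: [-3.14, 0.0, 1.853]
force: [-4.2, -4.4, 1.2]
grip_width: 0.0229
finger_force: 44.1
```

{"op": "play_rows", "data": {
  "deltas": [
    [0.008,0,0,0,0,0,0.9],
    [0.016,0,0,0,0,0,0.9],
    [0.025,0,0,0,0,0,0.9],
    [0.034,0,0,0,0,0,0.9],
    [0.043,0,0,0,0,0,0.9],
    [0.052,0,0,0,0,0,0.9],
    [0.061,0,0,0,0,0,0.9],
    [0.07,0,0,0,0,0,0.9],
    [0.074,0,0,0,0,0,0.9],
    [0.074,0,0,0,0,0,0.9]
  ]
}}

```text
clock: 5.25
position: [0.4627, -0.2321, 0.0739]
tool_rot: [-3.141, 0.0, 1.853]
force: [-3.3, -6.2, 0.5]
grip_width: 0.0225
finger_force: 44.1
```

{"op": "play_rows", "data": {
  "deltas": [
    [0.002,0,0,0,0,0,0.9],
    [0.003,0,0,0,0,0,0.9],
    [0.003,0,0,0,0,0,0.9],
    [0.003,0,0,0,0,0,0.9]
  ]
}}

```text
clock: 5.65
position: [0.4624, -0.2309, 0.0739]
tool_rot: [-3.141, 0.001, 1.853]
force: [-3.8, -6.0, 0.1]
grip_width: 0.0231
finger_force: 44.1
```

{"op": "play_rows", "data": {
  "deltas": [
    [0.001,0,0,0,0,0,0.9],
    [0.002,0,0,0,0,0,0.9],
    [0.003,0,0,0,0,0,0.9],
    [0.003,0,0,0,0,0,0.9]
  ]
}}

```text
clock: 6.05
position: [0.4619, -0.2295, 0.0739]
tool_rot: [-3.141, 0.001, 1.853]
force: [-3.5, -6.6, 0.5]
grip_width: 0.0228
finger_force: 44.1
```

{"op": "play_rows", "data": {
  "deltas": [
    [0.001,0,0,0,0,0,0.9],
    [0.002,0,0,0,0,0,0.9],
    [0.002,0,0,0,0,0,0.9]
  ]
}}

```text
clock: 6.35
position: [0.4617, -0.2285, 0.0739]
tool_rot: [-3.141, 0.001, 1.853]
force: [-3.9, -5.8, 1.3]
grip_width: 0.0227
finger_force: 44.1
```

{"op": "play_rows", "data": {
  "deltas": [
    [0.001,0,0,0,0,0,0.9],
    [0.0015,0,0,0,0,0,0.9],
    [0.0015,0,0,0,0,0,0.9]
  ]
}}

```text
clock: 6.65
position: [0.4615, -0.2279, 0.0739]
tool_rot: [-3.141, 0.001, 1.853]
force: [-3.1, -5.8, 0.7]
grip_width: 0.023
finger_force: 44.1
```

{"op": "play_rows", "data": {
  "deltas": [
    [0,0,0.004,0,0,0,0.9],
    [0,0,0.008,0,0,0,0.9],
    [0,0,0.012,0,0,0,0.9],
    [0,0,0.016,0,0,0,0.9],
    [0,0,0.016,0,0,0,0.9]
  ]
}}

```text
clock: 7.15
position: [0.4616, -0.2279, 0.0659]
tool_rot: [-3.141, 0.001, 1.853]
force: [-5.7, -6.1, 6.7]
grip_width: 0.0229
finger_force: 44.7
```

{"op": "play_rows", "data": {
  "deltas": [
    [0,0,0.004,0,0,0,0.9],
    [0,0,0.008,0,0,0,0.9],
    [0,0,0.008,0,0,0,0.9]
  ]
}}

```text
clock: 7.45
position: [0.4616, -0.228, 0.0619]
tool_rot: [-3.141, 0.001, 1.853]
force: [-5.5, -6.7, 6.6]
grip_width: 0.0231
finger_force: 44.8
```

12 mm down at 6.6 N, so the bolt is past the strip height. Continuing.

{"op": "play_rows", "data": {
  "deltas": [
    [0,0,0.004,0,0,0,0.9],
    [0,0,0.008,0,0,0,0.9],
    [0,0,0.008,0,0,0,0.9]
  ]
}}

```text
clock: 7.75
position: [0.4616, -0.228, 0.058]
tool_rot: [-3.141, 0.001, 1.853]
force: [-4.8, -6.6, 7.0]
grip_width: 0.0229
finger_force: 44.9
```

{"op": "play_rows", "data": {
  "deltas": [
    [0,0,0.002,0,0,0,0.9],
    [0,0,0.002,0,0,0,0.9]
  ]
}}

```text
clock: 7.95
position: [0.4616, -0.228, 0.0571]
tool_rot: [-3.141, 0.001, 1.853]
force: [-5.1, -6.4, 7.6]
grip_width: 0.0228
finger_force: 45.0
```

{"op": "play_rows", "data": {
  "deltas": [
    [0,0,0.002,0,0,0,0.9],
    [0,0,0.002,0,0,0,0.9]
  ]
}}

```text
clock: 8.15
position: [0.4616, -0.228, 0.0561]
tool_rot: [-3.141, 0.001, 1.853]
force: [-4.6, -6.9, 8.2]
grip_width: 0.0226
finger_force: 45.0
```

{"op": "play_rows", "data": {
  "deltas": [
    [0,0,0.001,0,0,0,0.9],
    [0,0,0.001,0,0,0,0.9]
  ]
}}

```text
clock: 8.35
position: [0.4616, -0.228, 0.0557]
tool_rot: [-3.141, 0.001, 1.853]
force: [-4.4, -5.9, 7.3]
grip_width: 0.0225
finger_force: 45.0
```

{"op": "play_rows", "data": {
  "deltas": [
    [0,0,0.001,0,0,0,0.9],
    [0,0,0.001,0,0,0,0.9]
  ]
}}

```text
clock: 8.55
position: [0.4616, -0.2281, 0.0552]
tool_rot: [-3.141, 0.001, 1.853]
force: [-5.6, -5.9, 8.5]
grip_width: 0.0231
finger_force: 45.0
```

{"op": "play_rows", "data": {
  "deltas": [
    [0,0,0.001,0,0,0,0.9],
    [0,0,0.001,0,0,0,0.9]
  ]
}}

```text
clock: 8.75
position: [0.4616, -0.228, 0.0547]
tool_rot: [-3.141, 0.001, 1.853]
force: [-6.5, -5.7, 11.2]
grip_width: 0.0232
finger_force: 45.4
```

{"op": "play_rows", "data": {
  "deltas": [
    [0,0,0.001,0,0,0,0.9],
    [0,0,0.001,0,0,0,0.9]
  ]
}}

```text
clock: 8.95
position: [0.4616, -0.2281, 0.0544]
tool_rot: [-3.141, 0.001, 1.853]
force: [-5.8, -6.1, 14.4]
grip_width: 0.0228
finger_force: 45.8
```

{"op": "play_rows", "data": {
  "deltas": [
    [0,0,-0.01,0,0,0,0.9],
    [0,0,-0.02,0,0,0,0.9],
    [0,0,-0.03,0,0,0,0.9],
    [0,0,-0.04,0,0,0,0.9],
    [0,0,-0.04,0,0,0,0.9],
    [0,0,-0.04,0,0,0,0.9]
  ]
}}

```text
clock: 9.55
position: [0.4615, -0.228, 0.074]
tool_rot: [-3.141, 0.001, 1.853]
force: [-3.4, -6.6, 0.5]
grip_width: 0.023
finger_force: 44.1
```

{"op": "play_rows", "data": {
  "deltas": [
    [0,0,0.006,0,0,0,0.9],
    [0,0,0.012,0,0,0,0.9],
    [0,0,0.012,0,0,0,0.9],
    [0,0,0.012,0,0,0,0.9]
  ]
}}

```text
clock: 9.95
position: [0.4615, -0.2278, 0.0678]
tool_rot: [-3.141, 0.001, 1.853]
force: [-4.7, -6.2, 0.7]
grip_width: 0.0229
finger_force: 44.1
```

Only 0.7 N at 6 mm down, so it is locked. I'll let the knob rise and ease the jaw back onto the bolt.

{"op": "play_rows", "data": {
  "deltas": [
    [0,0,-0.006,0,0,0,0.9],
    [0,0,-0.012,0,0,0,0.9],
    [0,0,-0.012,0,0,0,0.9],
    [-0.002,0,-0.012,0,0,0,0.9],
    [-0.004,0,-0.012,0,0,0,0.9],
    [-0.006,0,-0.012,0,0,0,0.9],
    [-0.007,0,-0.012,0,0,0,0.9],
    [-0.007,0,-0.012,0,0,0,0.9]
  ]
}}

```text
clock: 10.75
position: [0.4625, -0.2313, 0.0739]
tool_rot: [-3.141, 0.001, 1.853]
force: [-4.0, -5.7, -0.3]
grip_width: 0.0225
finger_force: 44.1
```

{"op": "play_rows", "data": {
  "deltas": [
    [-0.001,0,0,0,0,0,0.9],
    [-0.002,0,0,0,0,0,0.9],
    [-0.002,0,0,0,0,0,0.9]
  ]
}}

```text
clock: 11.05
position: [0.4626, -0.2317, 0.0738]
tool_rot: [-3.14, 0.0, 1.853]
force: [-4.8, -3.8, -0.5]
grip_width: 0.0228
finger_force: 44.1
```

{"op": "play_rows", "data": {
  "deltas": [
    [-0.001,0,0,0,0,0,0.9],
    [-0.001,0,0,0,0,0,0.9]
  ]
}}

```text
clock: 11.25
position: [0.4626, -0.2319, 0.0737]
tool_rot: [-3.14, -0.0, 1.853]
force: [-4.1, -1.2, 1.1]
grip_width: 0.0226
finger_force: 44.1
```

{"op": "play_rows", "data": {
  "deltas": [
    [0,0,0,0,0,0,0.6],
    [0,0,0,0,0,0,0.4],
    [0,0,0,0,0,0,0.2],
    [0,0,0,0,0,0,0],
    [0,0,0,0,0,0,0],
    [0,0,0,0,0,0,0]
  ]
}}

```text
clock: 11.85
position: [0.4634, -0.2317, 0.0738]
tool_rot: [3.142, 0.0, 1.854]
force: [-0.3, -0.7, 0.0]
grip_width: 0.0855
finger_force: 0.0
```

{"op": "play_rows", "data": {
  "deltas": [
    [0,0,-0.05,0,0,0,0],
    [0,0,-0.12,0,0,0,0],
    [0,0,-0.2,0,0,0,0],
    [0,0,-0.25,0,0,0,0],
    [0,0,-0.25,0,0,0,0],
    [0,0,-0.25,0,0,0,0]
  ]
}}

```text
clock: 12.45
position: [0.4633, -0.2319, 0.1989]
tool_rot: [3.141, 0.001, 1.854]
force: [-1.1, 0.5, -1.1]
grip_width: 0.0852
finger_force: 0.0
```

```bash
python3 - <<'E'
from h import *
cv2.imwrite("pics/w2.png",grab_frame("wrist")[:,:,::-1]); print(observe()["force"])
E
```

```text
[-0.40462445 -0.35193081  0.11069708]
```

View pics/w2.png

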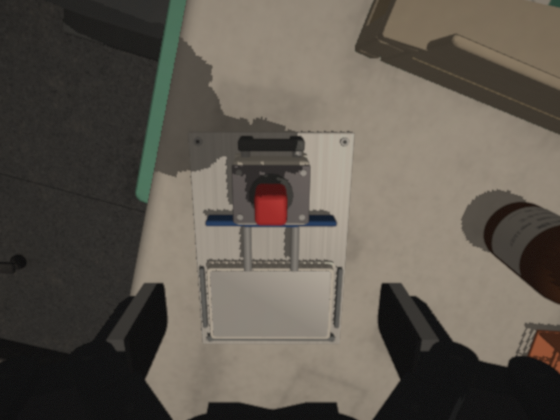

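The jaw bar (row ~220) stands well clear of the plate edge (row ~265), with the carriage near the end bracket and the gripper clear of everything.

```bash
python3 -c "
from workcell import *
print(job_done())"
```

```text
the job is handed in; nothing more can be done
None
```

The jaw is drawn back and locked open, about 41 mm by the arm's travel; it stayed there after I let go, and I handed the job in at about 12.5 s (no verdict was returned).

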